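# Hold a tube on the touch-start mixer

### The job

Take the taller of the two capped tubes out of the tube block, stand its conical end upright in the round cup of the touch-start mixer, and with the tube press the spring-loaded cup down until the dark ring round the cup's side is level with the top of the collar (8 mm of travel), never as far as its bottom stop. Keep it there for two seconds and finish while still holding it so: the gripper does not let go of the tube. Leave the short tube in the block and the petri dishes, timer and marker where they are.

Things in the scene. Friction and masses are not known exactly. Their poses are not given: they have to be found in the camera images.
- tube_block: grey tube block, fixed, 70 x 170 x 50 mm high, with two round vertical holes 33 mm wide and 45 mm deep at y = -45 and +45 mm of its own frame; origin at the centre of its underside, y along its length, z up
- tall_tube: white round tube with grey cap, loose, 115 mm tall overall, about 50 g (30 to 80 g), standing in either hole of the block (70 mm stick out). Origin at the centre of its flat tip (12 mm wide), z along the tube to the cap. A cone widens from the tip to the 30 mm wide body over the lowest 14 mm; the ribbed cap is 35 mm wide and takes the top 20 mm
- tall_tube_cap (a point): centre of the tall tube's cap, 105 mm above its tip, 10 mm below its top: a good place to grip from above
- short_tube: the same kind of tube but 75 mm tall, in the other hole (30 mm stick out); origin at its tip; leave it
- mixer: low grey bench mixer, fixed, 140 x 110 x 54 mm high, with a black dial on its front (-x) side (not used); origin at the centre of its underside, z up. On its top in the middle a dark fixed collar 68 mm wide, its top 66 mm above the worktop; the white spring-loaded cup stands up through the collar
- cup_seat (a point): centre of the inner floor of the cup, which moves with the cup; 72.5 mm above the worktop when the cup is up. The cup is 54 mm wide outside, with a black conical lining inside: 46 mm wide at its mouth, about 17 mm wide at the floor, so a tube's tip centres itself
- cup_rim (a point): centre of the cup's mouth, 96 mm above the worktop when the cup is up (30 mm above the collar); moves with the cup. The middle of the 2 mm dark ring round the cup is 8 mm above the collar's top when the cup is up
- mixer_cup (a joint): how far the cup is pressed down, m: 0 up, 0.008 when the dark ring is level with the collar, 0.014 at the bottom stop. A spring pushes it back up: about 4 N starts it moving, 9 N at 0.008, 12 to 13 N at the stop
- petri_stack: stack of clear round dishes, 91 mm wide, 45 mm high, to be left alone; origin at the centre of its underside
- bench_timer: small flat digital timer, 62 x 66 x 18 mm, to be left alone; origin at the centre of its underside. Behind it and to its right stands a tall fixed imager (over 0.5 m high, filling y below -0.27 m where x is beyond 0.52 m): an arm that starts on that side must draw back before it swings past it
- marker: marker pen lying on the worktop, 12 x 128 x 14 mm, long along its y, to be left alone; origin at the centre of its underside
There are look-alikes about, which are no part of the job. Leave any green, orange or purple look-alike of the tall_tube alone.

How it is judged:
By the outcome, as a careful person would: the job done as asked, in the order asked, and still so for the second after the job is handed in, while the arm keeps its last pose, push and grip.
It also fails if it takes over 48 s, if anything falls off the work surface, if the arm or the gripper's body presses on something with over 40 N, if the wrist force passes 120 N, or if a joint passes its speed limit or range.

### The arm

A 6-joint arm with a two-finger parallel gripper is mounted at the origin on a cart in front of the work surface, level with it; the furniture and walls round the work are solid. World frame = base frame: x ahead of the robot, y to its left, z up, the work surface at z = 0. Lengths are in mm, angles in rad, forces in N, time in s.
With the tool pointing down it reaches from about 350 to 975 mm from the base axis. Payload 4.9 kg.
Tool frame: the origin (TCP) lies midway between the tips of the shut fingers; the grasp point (between the pads) lies 19 mm behind it; z points along the fingers, y is the line along which they close (so a half turn about z gives the same grasp; the last joint's range is limited). The gripper opens to 85 mm and grips with 20 to 120 N. Pads are 22 mm wide; open, the fingers measure 114 mm over their backs; the gripper's body (76 mm by 85 mm) begins 54 mm behind the grasp point. The pads swing forward as they close: fully open they stand 13 mm farther back than shut.
Start: joints at [1.161, 0.053, 1.613, -0, 1.476, -0.119], TCP at [179.189, 598.742, 202.204] pointing down, gripper open.
Joint ranges: [-3.01, 3.01], [-1.01, 2.22], [0.06, 2.58], [-1.02, 4.17], [0.09, 2.62], [-3.14, 3.14]. Speed limits (rad/s): [2.57, 2.57, 3.14, 3.14, 3.14, 3.14].

### API

Orientations are given as a unit quaternion [x, y, z, w].
In Python, from cell import r gives the robot as it stands.
- The arm moves only by the tool apply_moves, never from a script. Its argument "targets" is a list that holds one entry, the list of rows, each a list of 6 numbers: the shift along the world's x, y, z in cm, then the turn, a rotation vector about the world's x, y, z in degrees. A call has 1 to 8 rows; each row is the pose to reach, as a shift and turn from the pose commanded when the call began; what a row does not reach only later rows make up. A row lasts 1/10 s, in which the tool goes at most 50 mm and 8.59 degrees, less where a joint would pass 70% of its speed; a pose out of reach is approached as far as the arm can. A call with a gripper value outside its range is refused whole. "gripper" is the opening, from 0 (shut) to 1 (fully open), set as the call begins (left out, the last holds). The fingers move at their own pace and stop on an object; "newtons" is the grip in N (left out, the last holds). Time passes only in rows, so rows that repeat a pose let the fingers close. It gives the time, the measured TCP pose, the force, the opening and the grip force at its end, in the units of the state.
- r.state(): the state, without advancing time (a new reading comes with each control period).
- r.camera(name): name is "scene" or "top"; returns a dict with "frame" (420x560x3 uint8, red, green, blue), "intrinsics" (3x3 intrinsics, pixels), "dist" ([k1, k2, p1, p2, k3] as OpenCV has them; the pictures are not rectified), "origin" and "attitude" of the camera in the world. Camera axes: x right, y up, looking along -z (the intrinsics and any distortion apply to the point x, -y, -z); pixel columns grow to the right and rows downward; lengths in mm; the calibration is good to about 2 mm. A picture is of the moment at which its call begins. There is no depth.
- r.finish_job(): hands the job in; it is judged then, once.
Trained networks look in a picture, given as the dict that the camera call returned (one of the last four; its "shot" number tells which), for a name from the list of things; names that differ only in an ending like _2 or _b are one class to them, and where a whole thing is asked for, a point or a joint stands for the part that bears it (a point fixed in the world has none). Each returns a list of dicts, best first, with "conf" (0 to 1); they miss things now and then, are a little off and sometimes report something else, mostly with a low value. They report only what shows in the picture. A call takes as long as a camera call. They do not tell look-alikes from the thing itself.
- r.find_in(thing, picture): "uv" ([column, row] in pixels, amid what is visible of it).
- r.landmark_of(thing, picture): "uv" ([column, row] in pixels: a listed point, or the origin of a listed thing).
The state is a dict: "t": time; "q": joint angles; "joint_velocities": joint speeds; "joint_efforts": joint torques, N m; "position": TCP position; "tcp_rot": TCP orientation; "wrist_force": force on the tool from outside, world axes, zero at the start; "moment": the same for the moment, N m; "opening": finger opening in mm; "finger_force": force on a finger pad.
Only numpy, scipy, OpenCV 4.12 (cv2) and the standard library are available. Lean on these libraries where they do the work, as an engineer would, in place of code of your own. Each camera call takes 0.05 s, during which the arm holds its last target. There are 200 camera calls.

## Working session

There is one attempt and no reset: what is moved stays moved. The work goes in short steps, Python scripts to look and compute and a tool call to move; the robot and the scene stay as the last step left them, time stands still between calls to the robot, and variables do not carry over. Pictures are saved under pics/ and viewed, at most 10 in all, crops included, and the job is handed in when it is done.

Besides the shell and the picture viewer there is one more tool, called as a command line: name --argument value ..., lists and objects as JSON in quotes. apply_moves: Moves the arm, as the interface text tells. Its arguments: {"type":"object","properties":{"targets":{"type":"array","items":{"type":"array","items":{"type":"array","items":{"type":"number"}}}},"gripper":{"type":"number"},"newtons":{"type":"number"}},"required":["targets"]}

```bash
mkdir -p pics
cat > h.py <<'E'
import numpy as np, cv2
from cell import r
from scipy.spatial.transform import Rotation as R
def att(c):
    a=np.array(c["attitude"],float)
    return R.from_quat(a).as_matrix() if a.size==4 else a.reshape(3,3)
def ray(c,uv):
    p=cv2.undistortPoints(np.array([[uv]],float),np.array(c["intrinsics"],float),np.array(c["dist"],float))[0,0]
    return np.array(c["origin"],float),att(c)@np.array([p[0],-p[1],-1.])
def at_z(c,uv,z):
    o,d=ray(c,uv); return o+d*(z-o[2])/d[2]
def tri(c1,u1,c2,u2):
    A=[];b=[]
    for c,u in((c1,u1),(c2,u2)):
        o,d=ray(c,u); d/=np.linalg.norm(d); P=np.eye(3)-np.outer(d,d); A.append(P); b.append(P@o)
    return np.linalg.solve(sum(A),sum(b))
def proj(c,X):
    p=att(c).T@(np.array(X,float)-np.array(c["origin"])); p=np.array([p[0],-p[1],-p[2]])
    return cv2.projectPoints(p.reshape(1,1,3),np.zeros(3),np.zeros(3),np.array(c["intrinsics"],float),np.array(c["dist"],float))[0].ravel()
def save(c,n): cv2.imwrite("pics/"+n,c["frame"][:,:,::-1])
E
python3 - <<'E'
from h import *
s=r.camera("scene");t=r.camera("top")
save(s,"s0.png");save(t,"t0.png")
print(r.state())
for n,c in(("s",s),("t",t)):
    print(n,c["origin"],c["attitude"])
    for k in "tall_tube_cap tall_tube short_tube cup_seat cup_rim mixer tube_block petri_stack bench_timer marker".split():
        print(k,[(np.round(d["uv"]).tolist(),round(d["conf"],2)) for d in r.landmark_of(k,c)][:4])
E
```

```text
{'t': 0.1, 'q': array([ 1.16101992e+00,  5.33202904e-02,  1.61416823e+00,  3.66054408e-05,
        1.47598701e+00, -1.19018913e-01]), 'joint_velocities': array([-0.00109137, -0.00099306, -0.0050426 ,  0.00067372, -0.00037347,
        0.00155795]), 'joint_efforts': array([ 3.93420328e-05, -3.94901025e+01, -3.71364641e+01, -8.62948787e-05,
        3.95927054e-03,  1.40644948e-05]), 'position': array([178.92583403, 598.19591296, 201.06085371]), 'tcp_rot': array([ 1.44868858e-01,  9.89450417e-01, -9.03959862e-04, -2.63609219e-04]), 'wrist_force': array([ 0.10832195, -0.07256334, -0.94380253]), 'moment': array([-0.03319073, -0.02058672,  0.00770728]), 'finger_force': 0.0, 'opening': 85.43877049128893}
s [  16.17972621 -919.66080802  747.82760583] [ 0.45912446 -0.1390607  -0.23175541  0.84626017]
tall_tube_cap [([249.0, 229.0], 0.85), ([291.0, 249.0], 0.81), ([291.0, 219.0], 0.67), ([278.0, 243.0], 0.57)]
tall_tube [([290.0, 283.0], 0.72), ([249.0, 266.0], 0.65), ([291.0, 254.0], 0.64)]
short_tube [([266.0, 234.0], 0.73), ([278.0, 242.0], 0.28)]
cup_seat [([233.0, 183.0], 0.78)]
cup_rim [(
[... 225 characters left out ...]
], 0.42)]
marker [([312.0, 222.0], 0.55), ([268.0, 233.0], 0.27)]
t [ 481.90098723  -96.95727258 1030.10268947] [-0.04226799  0.03241522  0.71177771 -0.70038216]
tall_tube_cap [([339.0, 246.0], 0.75), ([286.0, 274.0], 0.64), ([290.0, 217.0], 0.56), ([303.0, 175.0], 0.5)]
tall_tube [([289.0, 217.0], 0.76), ([301.0, 182.0], 0.74), ([333.0, 248.0], 0.56)]
short_tube [([252.0, 231.0], 0.74)]
cup_seat [([159.0, 232.0], 0.77), ([156.0, 233.0], 0.3)]
cup_rim [([158.0, 231.0], 0.9), ([292.0, 217.0], 0.73)]
mixer [([173.0, 232.0], 0.78)]
tube_block [([271.0, 227.0], 0.77)]
petri_stack [([367.0, 269.0], 0.64), ([403.0, 261.0], 0.61)]
bench_timer [([368.0, 268.0], 0.91)]
marker [([254.0, 166.0], 0.82)]
```

View pics/s0.png

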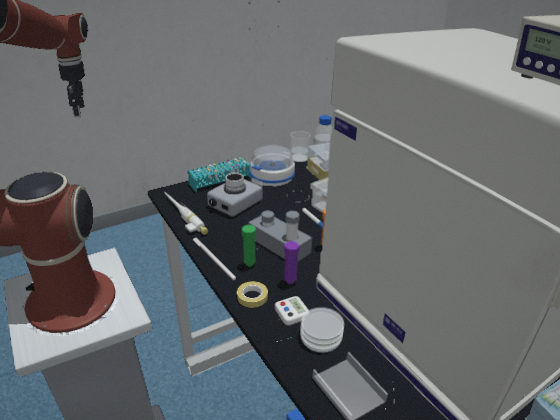

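View pics/t0.png

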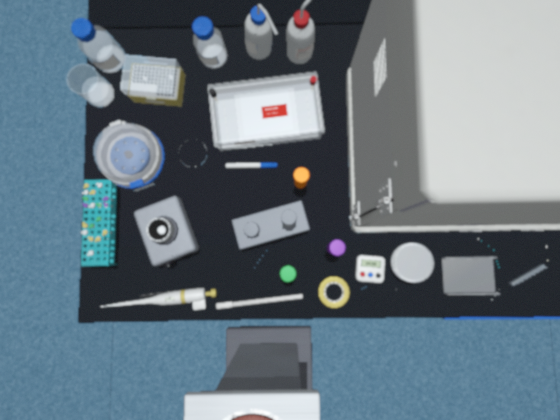

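Scene shows the block with a tall white/grey tube (cap at 291,219) and a short one (267,217). The mixer cup is at (234,180).

The things that could be taken for the tall tube are:
- grey-capped tube in the block: scene (291,219), top (290,217)
- green: scene (249,231), top (288,274)
- purple: scene (291,249), top (338,247)
- orange: scene (323,225), top (302,176)
- short tube: scene (267,217), top (252,231)

I choose the grey-capped tall one in the block and will check it in a crop.

Run:
```python
from h import *
s=r.camera("scene");t=r.camera("top")
def near(k,c,uv):
    return [np.round(d["uv"],1).tolist() for d in r.landmark_of(k,c) if np.hypot(*(np.array(d["uv"])-uv))<14]
for k,a,b in(("tall_tube_cap",(291,219),(290,217)),("cup_rim",(234,178),(158,231)),("cup_seat",(234,182),(159,232)),("tube_block",(279,242),(271,227)),("mixer",(233,205),(173,232)),("marker",(312,222),(254,166)),("tall_tube_cap",(249,229),(288,274)),("tall_tube_cap",(291,249),(338,247)),("tall_tube_cap",(323,220),(302,176)),("short_tube",(266,234),(252,231))):
    x=near(k,s,a);y=near(k,t,b)
    print(k,x,y,np.round(tri(s,x[0],t,y[0]),1) if x and y else "")
a=cv2.resize(s["frame"][160:270,190:330],None,fx=4,fy=4,interpolation=3)[:,:,::-1]
b=cv2.resize(t["frame"][190:270,130:330],None,fx=4,fy=4,interpolation=3)[:,:,::-1]
cv2.imwrite("pics/c1.png",a);cv2.imwrite("pics/c2.png",b)
```

```text
tall_tube_cap [[291.7, 217.4]] [[288.8, 217.0]] [558.2 -95.4 108.7]
cup_rim [] [[158.7, 232.0]] 
cup_seat [[235.7, 182.4]] [[162.8, 230.4]] [537.2 192.5  78.6]
tube_block [[281.0, 243.3]] [[269.3, 228.8]] [545.7 -50.8   2.9]
mixer [[234.4, 204.5]] [] 
marker [[315.7, 219.9]] [[253.9, 166.2]] [696.8 -10.8   7.9]
tall_tube_cap [[250.6, 228.6]] [[291.0, 276.8]] [ 431.8 -100.4  119.8]
tall_tube_cap [[291.4, 246.9]] [[338.4, 246.2]] [ 491.  -202.9  109.4]
tall_tube_cap [[330.1, 212.5]] [[301.2, 175.1]] [ 653.9 -126.1  110.5]
short_tube [[268.0, 234.3]] [[253.3, 232.3]] [533.4  -9.6  12.1]
```

View pics/c1.png

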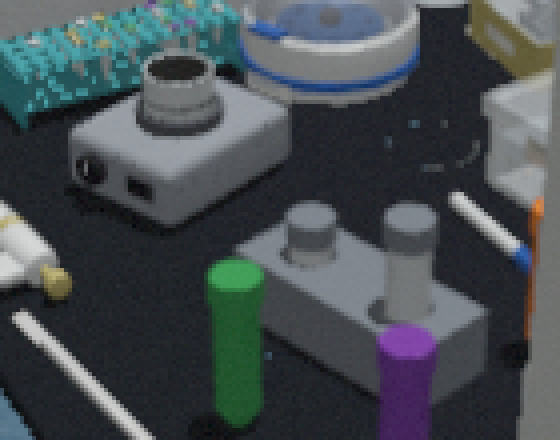

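View pics/c2.png

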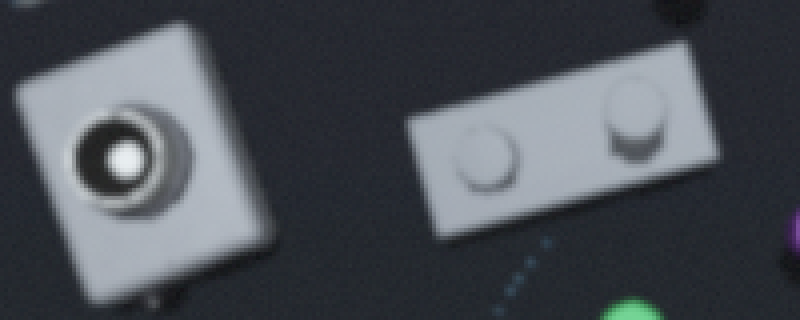

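The crops confirm it: the grey-capped tall white tube is in the right-hand hole (top view 289,216), short one at (252,229), cup mouth at (159,230).

Run:
```python
from h import *
s=r.camera("scene");t=r.camera("top")
g=cv2.cvtColor(t["frame"],cv2.COLOR_RGB2GRAY)
print("tall",at_z(t,(289.0,215.6),120),at_z(s,(292.6,214.4),120))
print("short",at_z(t,(251.6,229.1),80),at_z(s,(267.7,213.4),80))
print("cup",at_z(t,(159.1,229.8),96),at_z(s,(234.6,176.9),96))
for u in [(232.3,219.8),(302,200.3),(309.4,229.2),(239.7,249)]: print(at_z(t,u,50))
# average repeated detections of networks
for k,c,g0 in(("cup_rim",t,(159,230)),("cup_rim",s,(234,177)),("tall_tube_cap",t,(289,217)),("tall_tube_cap",s,(291.5,218))):
    z=96 if k=="cup_rim" else 110
    for d in r.landmark_of(k,c):
        if np.hypot(*(np.array(d["uv"])-g0))<8: print(k,d["uv"],at_z(c,d["uv"],z))
st=r.state();print(st["t"],st["position"],st["tcp_rot"])
```

```text
tall [560.85879619 -96.24920704 120.        ] [557.5167619  -98.99841405 120.        ]
short [534.75253755 -10.1103387   80.        ] [536.01208656  -9.5280465   80.        ]
cup [535.80076307 196.60799952  96.        ] [537.64217648 194.8237008   96.        ]
[559.19781026  38.20056547  50.        ]
[ 602.87924655 -127.66880633   50.        ]
[ 533.97824374 -143.71694688   50.        ]
[490.13957522  20.92039114  50.        ]
cup_rim [158.0, 232.8] [529.09660348 198.95771357  96.        ]
cup_rim [236.0, 176.5] [542.44641462 195.07296772  96.        ]
tall_tube_cap [288.1, 216.4] [559.97628666 -94.21266373 110.        ]
tall_tube_cap [292.5, 219.0] [ 554.37719237 -104.11356698  110.        ]
2.5 [179.1826195  598.73460249 202.22868858] [1.44872172e-01 9.89450380e-01 8.61100850e-07 1.74178856e-05]
```

apply_moves --targets '[[[38,-69.5,0,0,0,0],[38,-69.5,0,0,0,0],[38,-69.5,0,0,0,0],[38,-69.5,0,0,0,0],[38,-69.5,0,0,0,0],[38,-69.5,0,0,0,0],[38,-69.5,0,0,0,0],[38,-69.5,0,0,0,0]]]' --gripper 1

```text
t: 3.3
position: [371.7, 246.0, 202.6]
tcp_rot: [0.145, 0.989, 0.0, 0.001]
wrist_force: [1.0, -0.1, 0.4]
opening: 85.2
finger_force: 0.0
```

apply_moves --targets '[[[18.7,-34.4,0,0,0,0],[18.7,-34.4,0,0,0,0],[18.7,-34.4,0,0,0,0],[18.7,-34.4,0,0,0,0],[18.7,-34.4,0,0,0,0],[18.7,-34.4,0,0,0,0],[18.7,-34.4,0,0,0,0],[18.7,-34.4,0,0,0,0]]]'

```text
t: 4.1
position: [558.9, -98.9, 202.3]
tcp_rot: [0.146, 0.989, -0.0, 0.0]
wrist_force: [1.2, -0.3, -0.8]
opening: 85.4
finger_force: 0.0
```

apply_moves --targets '[[[0,0,0,0,0,0],[0,0,0,0,0,0]]]'

```text
t: 4.3
position: [558.0, -96.8, 201.9]
tcp_rot: [0.146, 0.989, 0.0, -0.0]
wrist_force: [-0.6, -0.3, 0.4]
opening: 85.4
finger_force: 0.0
```

Run:
```python
from h import *
st=r.state();print(st["t"],st["position"],st["tcp_rot"])
t=r.camera("top");s=r.camera("scene")
p=st["position"]; print(proj(t,p),proj(s,p),proj(t,[558.5,-96.8,120]),proj(s,[558.5,-96.8,120]))
a=cv2.resize(t["frame"][160:280,230:370],None,fx=4,fy=4,interpolation=3)
b=cv2.resize(s["frame"][130:280,220:330],None,fx=3.2,fy=3.2,interpolation=3)
b=b[:480]
im=np.hstack([np.vstack([a,np.zeros((b.shape[0]-480 if b.shape[0]>480 else 0,560,3),np.uint8)])[:b.shape[0]],b])
im=cv2.resize(im,None,fx=.86,fy=.86)
cv2.imwrite("pics/c3.png",im[:,:800,::-1])
```

```text
4.3 [558.04783836 -96.83546261 201.86105382] [ 1.45683364e-01  9.89331106e-01  2.79226892e-04 -4.91972241e-04]
[289.22529619 213.45931919] [293.39451066 185.69961377] [289.26860445 216.66546338] [292.46590343 213.89036575]
```

View pics/c3.png

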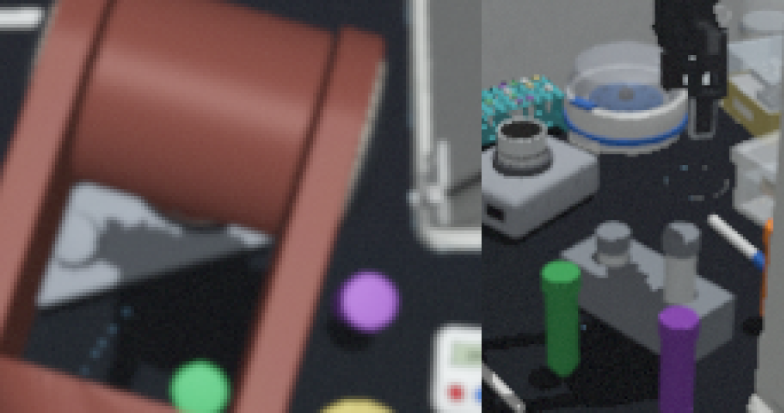

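apply_moves --targets '[[[0,0,-4,0,0,0],[0,0,-8,0,0,0],[0,0,-10.3,0,0,0],[0,0,-11.3,0,0,0],[0,0,-11.3,0,0,0],[0,0,-11.3,0,0,0]]]'

```text
t: 5.0
position: [559.1, -95.9, 90.9]
tcp_rot: [0.144, 0.99, -0.0, 0.001]
wrist_force: [0.3, 0.3, 0.1]
opening: 85.4
finger_force: 0.0
```

apply_moves --targets '[[[0,0,0,0,0,0],[0,0,0,0,0,0],[0,0,0,0,0,0],[0,0,0,0,0,0],[0,0,0,0,0,0],[0,0,0,0,0,0],[0,0,0,0,0,0],[0,0,0,0,0,0]]]' --gripper 0 --newtons 50

```text
t: 5.8
position: [560.6, -95.5, 92.2]
tcp_rot: [0.145, 0.989, 0.001, 0.003]
wrist_force: [0.5, 3.7, 7.4]
opening: 0.2
finger_force: 3.8
```

Run:
```python
from h import *
st=r.state();print(st["t"],st["position"],st["tcp_rot"],st["wrist_force"],st["opening"],st["finger_force"])
s=r.camera("scene")
cv2.imwrite("pics/c4.png",cv2.resize(s["frame"][140:290,210:350],None,fx=4,fy=4,interpolation=3)[:,:,::-1])
print(proj(s,st["position"]))
```

```text
5.8 [560.57863721 -95.49929647  92.15203284] [0.14493614 0.98943649 0.00112174 0.00277374] [0.46519997 3.66113674 7.37876504] 0.1632466013360965 3.8048856309615076
[292.52995386 222.55780269]
```

View pics/c4.png

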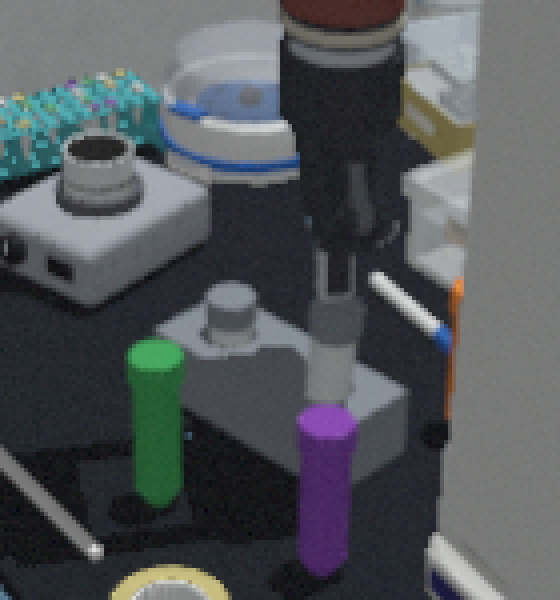

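The crop shows the shut fingers standing on the cap's top at (335,297) in the crop. They are not round the cap, so the tips sit about 28 mm higher than the reported TCP. The upward force of 7 N agrees. The tube has not moved. I'll open, go 27 mm lower and watch the force.

apply_moves --targets '[[[0,0,1,0,0,0],[0,0,1,0,0,0],[0,0,1,0,0,0],[0,0,1,0,0,0],[0,0,1,0,0,0],[0,0,1,0,0,0],[0,0,1,0,0,0],[0,0,1,0,0,0]]]' --gripper 1

```text
t: 6.65
position: [558.0, -96.2, 99.1]
tcp_rot: [0.145, 0.989, 0.0, -0.0]
wrist_force: [0.3, -0.2, -0.1]
opening: 85.6
finger_force: 0.0
```

Run:
```python
from h import *
st=r.state();print(st["t"],st["position"],st["wrist_force"],st["opening"],st["q"])
s=r.camera("scene")
cv2.imwrite("pics/c5.png",cv2.resize(s["frame"][170:250,240:340],None,fx=6,fy=6,interpolation=3)[:,:,::-1])
for k in(1,-1):
  p=np.array(st["position"])+k*45*np.array([.287,.957,0]); print([np.round((proj(s,p+[0,0,dz])-[240,170])*6) for dz in(0,13,41)])
```

```text
6.65 [557.98766991 -96.21013851  99.05616839] [ 0.34203241 -0.17052877 -0.11815349] 85.5579582276005 [-3.02144034e-01 -4.47439663e-05  1.84410071e+00 -4.28114056e-05
  1.29781029e+00 -1.58214702e+00]
[array([284., 249.]), array([285., 224.]), array([287., 169.])]
[array([340., 363.]), array([342., 337.]), array([344., 280.])]
```

View pics/c5.png

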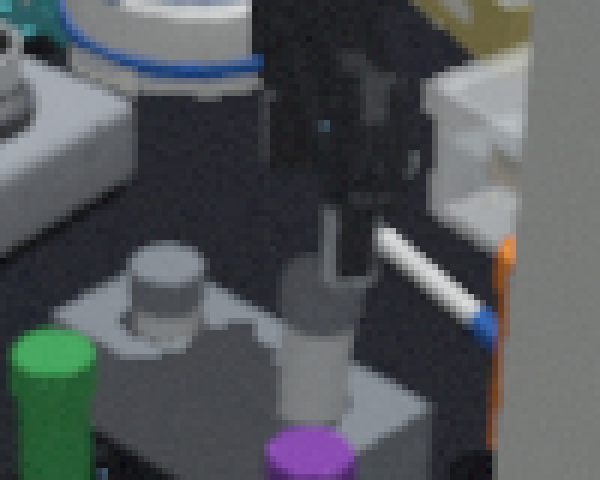

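The near finger's tip shows at crop (350,283), which matches a tip 28 mm above the reported TCP. I'll lower by 37 mm and grip.

apply_moves --targets '[[[0,0,-1.5,0,0,0],[0,0,-3,0,0,0],[0,0,-3.7,0,0,0],[0,0,-3.7,0,0,0],[0,0,-3.7,0,0,0]]]'

```text
t: 7.2
position: [557.8, -96.1, 61.6]
tcp_rot: [0.145, 0.989, 0.0, -0.0]
wrist_force: [0.0, 0.0, 0.4]
opening: 85.2
finger_force: 0.0
```

apply_moves --targets '[[[0,0,0,0,0,0],[0,0,0,0,0,0],[0,0,0,0,0,0],[0,0,0,0,0,0],[0,0,0,0,0,0],[0,0,0,0,0,0],[0,0,0,0,0,0],[0,0,0,0,0,0]]]' --gripper 0 --newtons 60

```text
t: 8.0
position: [558.6, -96.3, 62.9]
tcp_rot: [0.145, 0.989, -0.0, 0.001]
wrist_force: [0.1, 0.1, 5.8]
opening: 32.3
finger_force: 59.3
```

apply_moves --targets '[[[0,0,1,0,0,0],[0,0,3,0,0,0],[0,0,6,0,0,0],[0,0,10,0,0,0],[0,0,13,0,0,0],[0,0,13,0,0,0],[0,0,13,0,0,0]]]'

```text
t: 8.7
position: [558.1, -96.2, 192.7]
tcp_rot: [0.145, 0.989, -0.0, 0.0]
wrist_force: [0.1, 0.7, -1.2]
opening: 32.3
finger_force: 59.7
```

apply_moves --targets '[[[-0.2,3,0,0,0,0],[-0.5,7,0,0,0,0],[-0.8,11,0,0,0,0],[-1.1,15,0,0,0,0],[-1.4,19,0,0,0,0],[-1.7,23,0,0,0,0],[-2,27,0,0,0,0],[-2.1,29.2,0,0,0,0]]]'

```text
t: 9.5
position: [534.8, 198.1, 189.3]
tcp_rot: [0.144, 0.99, -0.001, -0.002]
wrist_force: [-0.1, -0.2, -0.7]
opening: 32.3
finger_force: 59.8
```

apply_moves --targets '[[[0,0,0,0,0,0],[0,0,0,0,0,0],[0,0,0,0,0,0]]]'

```text
t: 9.8
position: [536.6, 194.7, 190.9]
tcp_rot: [0.145, 0.989, -0.001, -0.001]
wrist_force: [0.2, -0.3, 0.3]
opening: 32.3
finger_force: 59.8
```

Run:
```python
from h import *
st=r.state();print(st["t"],st["position"],st["tcp_rot"],st["wrist_force"],st["opening"])
s=r.camera("scene")
cv2.imwrite("pics/c6.png",cv2.resize(s["frame"][90:220,180:300],None,fx=5,fy=4.6,interpolation=3)[:,:,::-1])
p=np.array(st["position"]); q=p-[0,0,57.9]
f=lambda X:np.round((proj(s,X)-[180,90])*[5,4.6])
print("tip",f(q),"captop",f(q+[0,0,115]),"rim",f([536.7,195.7,96]),"body",f(q+[0,0,14]))
```

```text
9.8 [536.55294335 194.69732819 190.87248955] [ 1.45383805e-01  9.89374646e-01 -6.05333658e-04 -9.96004988e-04] [ 0.190578   -0.34457874  0.2911703 ] 32.310967521513106
tip [269. 349.] captop [263. 183.] rim [271. 400.] body [269. 330.]
```

View pics/c6.png

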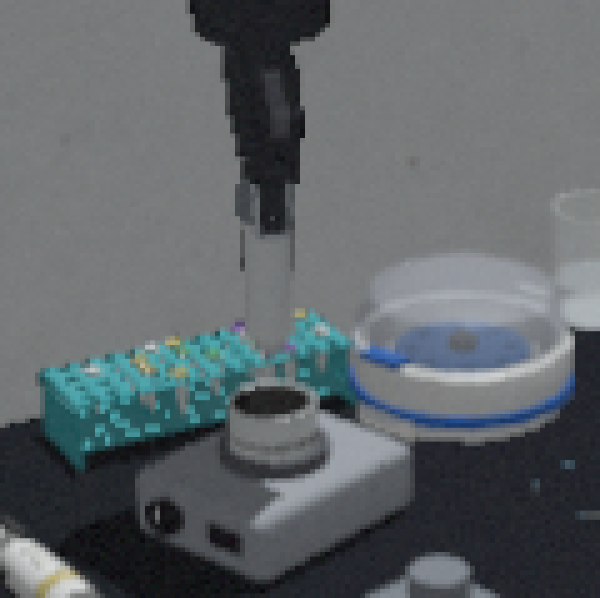

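Tube hangs straight, tip at (268,350) in the crop, above the cup mouth (274,400). I'll lower to just above the floor and then go in small steps.

apply_moves --targets '[[[0.05,0.05,-2,0,0,0],[0.05,0.05,-4,0,0,0],[0.05,0.05,-5,0,0,0],[0.05,0.05,-5.4,0,0,0],[0.05,0.05,-5.6,0,0,0],[0.05,0.05,-5.6,0,0,0],[0.05,0.05,-5.6,0,0,0],[0.05,0.05,-5.6,0,0,0]]]'

```text
t: 10.65
position: [538.1, 196.4, 137.2]
tcp_rot: [0.145, 0.989, 0.0, 0.001]
wrist_force: [0.5, 0.2, -0.1]
opening: 32.2
finger_force: 59.8
```

apply_moves --targets '[[[0,0,-0.1,0,0,0],[0,0,-0.2,0,0,0],[0,0,-0.2,0,0,0],[0,0,-0.2,0,0,0]]]'

```text
t: 11.05
position: [537.5, 196.3, 134.1]
tcp_rot: [0.145, 0.989, -0.0, -0.0]
wrist_force: [0.9, -0.6, -1.2]
opening: 32.2
finger_force: 59.8
```

apply_moves --targets '[[[0,0,-0.1,0,0,0],[0,0,-0.2,0,0,0],[0,0,-0.2,0,0,0],[0,0,-0.2,0,0,0]]]'

```text
t: 11.45
position: [537.6, 196.3, 132.1]
tcp_rot: [0.145, 0.989, -0.0, -0.0]
wrist_force: [0.9, 0.8, -0.5]
opening: 32.5
finger_force: 59.8
```

apply_moves --targets '[[[0,0,-0.1,0,0,0],[0,0,-0.1,0,0,0],[0,0,-0.1,0,0,0]]]'

```text
t: 11.75
position: [537.6, 196.3, 131.2]
tcp_rot: [0.145, 0.989, -0.0, -0.0]
wrist_force: [0.2, 1.1, -1.0]
opening: 32.2
finger_force: 59.8
```

apply_moves --targets '[[[0,0,-0.1,0,0,0],[0,0,-0.1,0,0,0],[0,0,-0.1,0,0,0]]]'

```text
t: 12.05
position: [537.6, 196.3, 130.2]
tcp_rot: [0.145, 0.989, -0.0, -0.0]
wrist_force: [-1.3, -0.2, -1.0]
opening: 31.9
finger_force: 59.8
```

apply_moves --targets '[[[0,0,-0.1,0,0,0],[0,0,-0.1,0,0,0],[0,0,-0.1,0,0,0]]]'

```text
t: 12.35
position: [538.0, 196.3, 129.9]
tcp_rot: [0.145, 0.989, 0.0, 0.0]
wrist_force: [-0.3, -0.8, 2.7]
opening: 32.5
finger_force: 60.1
```

apply_moves --targets '[[[0,0,-0.1,0,0,0],[0,0,-0.1,0,0,0],[0,0,-0.1,0,0,0]]]'

```text
t: 12.65
position: [537.8, 196.3, 128.6]
tcp_rot: [0.145, 0.989, 0.0, 0.0]
wrist_force: [-0.7, -0.2, 4.3]
opening: 32.2
finger_force: 60.2
```

apply_moves --targets '[[[0,0,-0.1,0,0,0],[0,0,-0.2,0,0,0],[0,0,-0.3,0,0,0],[0,0,-0.4,0,0,0],[0,0,-0.4,0,0,0],[0,0,-0.4,0,0,0]]]'

```text
t: 13.25
position: [538.0, 196.3, 124.9]
tcp_rot: [0.145, 0.989, 0.0, 0.001]
wrist_force: [-1.0, -0.7, 6.5]
opening: 32.1
finger_force: 60.5
```

apply_moves --targets '[[[0,0,-0.1,0,0,0],[0,0,-0.2,0,0,0],[0,0,-0.2,0,0,0],[0,0,-0.2,0,0,0],[0,0,-0.2,0,0,0],[0,0,-0.2,0,0,0]]]'

```text
t: 13.85
position: [538.2, 196.3, 123.2]
tcp_rot: [0.145, 0.989, 0.0, 0.001]
wrist_force: [-0.3, -1.3, 8.3]
opening: 32.4
finger_force: 60.5
```

Run:
```python
from h import *
F=[]
for i in range(12):
    s=r.camera("scene"); st=r.state(); F.append(np.r_[st["position"],st["wrist_force"]])
print(st["t"],np.mean(F,0).round(2),np.std(F,0).round(2),st["tcp_rot"])
cv2.imwrite("pics/c7.png",cv2.resize(s["frame"][130:220,190:290],None,fx=7,fy=6.6,interpolation=3)[:,:,::-1])
```

```text
14.45 [538.19 196.26 123.23  -0.86  -1.34   7.42] [0.01 0.01 0.01 0.61 0.45 0.46] [1.44896803e-01 9.89446523e-01 8.72902737e-05 6.97718049e-04]
```

View pics/c7.png

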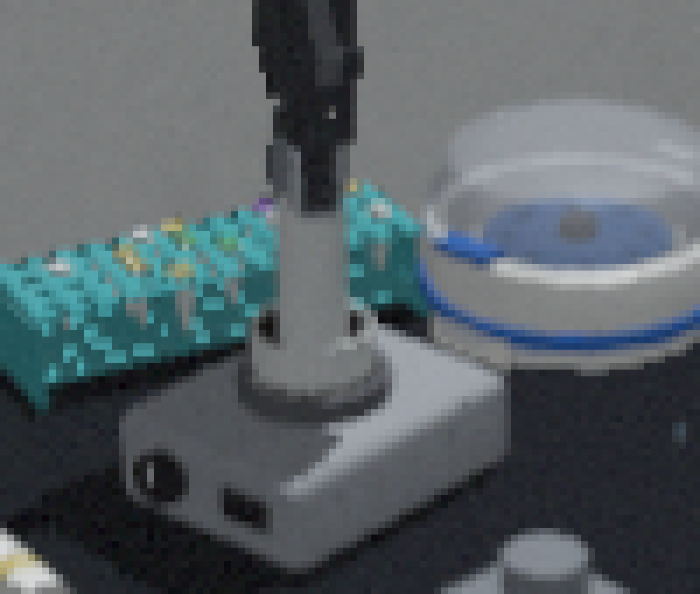

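Tube stands centred in the cup; the ring at crop (312,385) is nearly at the collar. Position and force agree on about 6.7 mm of travel, so about 1.2 mm more.

apply_moves --targets '[[[0,0,-0.05,0,0,0],[0,0,-0.1,0,0,0],[0,0,-0.14,0,0,0],[0,0,-0.14,0,0,0],[0,0,-0.14,0,0,0],[0,0,-0.14,0,0,0],[0,0,-0.14,0,0,0]]]'

```text
t: 15.15
position: [538.3, 196.3, 122.1]
tcp_rot: [0.145, 0.989, 0.0, 0.001]
wrist_force: [-1.0, -1.8, 7.6]
opening: 32.6
finger_force: 60.6
```

Run:
```python
from h import *
F=[];ims=[]
for i in range(20):
    s=r.camera("scene"); ims.append(s["frame"].astype(float)); st=r.state(); F.append(np.r_[st["position"],st["wrist_force"]])
print(st["t"],np.mean(F,0).round(2),st["opening"],st["finger_force"])
m=np.mean(ims,0)
for n,P in (("ring8",[0,0,66]),("ring",[0,0,67.2])):
    pass
cam=np.array(s["origin"]);c=np.array([537.5,196,0]);d=(cam-c)[:2];d/=np.linalg.norm(d)
for z in(54,66,74,78,82,88): print(z,proj(s,np.r_[c[:2]+27*d*(1 if z>66 else 34/27),z]).round(1))
u=int(round(proj(s,np.r_[c[:2]+27*d,75])[0]));print(u,[(v,int(m[v,u-2:u+3].mean())) for v in range(178,198)])
print([(k,[(np.round(x["uv"]).tolist(),round(x["conf"],2)) for x in r.landmark_of(k,s)][:1]) for k in("cup_rim",)])
```

```text
16.15 [538.29 196.25 122.04  -1.14  -1.54   8.2 ] 32.17650678659138 60.59809684753418
54 [235.1 194.5]
66 [234.9 191. ]
74 [234.8 187.5]
78 [234.8 186.3]
82 [234.7 185.2]
88 [234.6 183.4]
235 [(178, 120), (179, 120), (180, 120), (181, 120), (182, 122), (183, 122), (184, 121), (185, 122), (186, 122), (187, 122), (188, 121), (189, 98), (190, 65), (191, 60), (192, 51), (193, 51), (194, 86), (195, 97), (196, 84), (197, 88)]
[('cup_rim', [([236.0, 176.0], 0.68)])]
```

apply_moves --targets '[[[0,0,0,0,0,0],[0,0,0,0,0,0],[0,0,0,0,0,0],[0,0,0,0,0,0],[0,0,0,0,0,0],[0,0,0,0,0,0],[0,0,0,0,0,0],[0,0,0,0,0,0]]]'

```text
t: 17.0
position: [538.3, 196.2, 122.0]
tcp_rot: [0.145, 0.989, 0.0, 0.001]
wrist_force: [-0.7, -1.6, 8.6]
opening: 32.5
finger_force: 60.6
```

apply_moves --targets '[[[0,0,0,0,0,0],[0,0,0,0,0,0],[0,0,0,0,0,0],[0,0,0,0,0,0],[0,0,0,0,0,0],[0,0,0,0,0,0],[0,0,0,0,0,0],[0,0,0,0,0,0]]]'

```text
t: 17.8
position: [538.3, 196.3, 122.1]
tcp_rot: [0.145, 0.989, 0.0, 0.001]
wrist_force: [-0.5, -1.5, 7.8]
opening: 32.1
finger_force: 60.6
```

apply_moves --targets '[[[0,0,0,0,0,0],[0,0,0,0,0,0],[0,0,0,0,0,0],[0,0,0,0,0,0],[0,0,0,0,0,0],[0,0,0,0,0,0],[0,0,0,0,0,0],[0,0,0,0,0,0]]]'

```text
t: 18.6
position: [538.3, 196.3, 122.1]
tcp_rot: [0.145, 0.989, 0.0, 0.001]
wrist_force: [-0.9, -2.3, 8.5]
opening: 32.2
finger_force: 60.6
```

Run:
```python
from h import *
st=r.state();print(st["t"],st["position"],st["wrist_force"])
print(r.finish_job())
```

```text
18.6 [538.29835804 196.25499959 122.05071595] [-0.88621107 -2.25244022  8.54965404]
the job is handed in; nothing more can be done
None
```

I handed the job in at 18.6 s with the gripper still holding the tall tube upright in the mixer cup, pressed about 8 mm at about 9 N (by position and force) for over 3 s, after a first grip that closed on top of the cap without moving the tube.

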